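# Load the instrument soak station and set it to run

### The arm

A 6-joint arm with a two-finger parallel gripper is mounted at the origin on the work surface. World frame = base frame: x ahead of the robot, y to its left, z up, the work surface at z = 0. Lengths are in mm, angles in rad, forces in N, time in s.
With the tool pointing down it reaches from about 275 to 725 mm from the base axis. Payload 5.6 kg.
Tool frame: the origin (TCP) lies midway between the tips of the shut fingers; the grasp point (between the pads) lies 19 mm behind it; z points along the fingers, y is the line along which they close (so a half turn about z gives the same grasp; the last joint's range is limited). The gripper opens to 85 mm and grips with 20 to 120 N. Pads are 22 mm wide; open, the fingers measure 114 mm over their backs; the gripper's body (76 mm by 85 mm) begins 54 mm behind the grasp point. The pads swing forward as they close: fully open they stand 13 mm farther back than shut.
Start: joints at [-1.019, 0.255, 0.108, 0, -1.424, -0.285], TCP at [145.025, -530.529, 231.283] pointing down, gripper open.
Joint ranges: [-2.95, 2.95], [-1.21, 1.97], [-1.09, 1.5], [-2.87, 1.71], [-2.94, -0.07], [-3.05, 3.05]. Speed limits (rad/s): [2.57, 2.57, 3.14, 3.14, 3.14, 3.14].

### API

Orientations are given as a rotation vector (axis times angle).
In Python, from cell import r, read_camera gives the robot as it stands.
- The arm moves only by the shell command python3 -m jog 'ROWS'. ROWS is JSON, a list of rows, each a list of 7 numbers: the turn, a rotation vector about the tool's x, y, z as a fraction of full scale, then the shift along the tool's x, y, z as a fraction of full scale, then the opening, from 0 (shut) to 1 (fully open). In form: [[ax, ay, az, x, y, z, claw], ...]. A call has 1 to 12 rows; each row shifts and turns the commanded pose from where the row before left it, along the tool's axes as they then stand; what a row does not reach is not made up. Full scale, the value 1, is 30 mm for a shift and 6 degrees for a turn. A row lasts 1/12 s, in which the tool goes at most 41.7 mm and 7.16 degrees, less where a joint would pass 70% of its speed; a pose out of reach is approached as far as the arm can. A call with a number of a shift or a turn outside -1 to 1 is refused whole. A call with a gripper value outside its range is refused whole. The fingers move at their own pace and stop on an object; the grip force is fixed at half the most. Time passes only in rows, so rows that do not move let the fingers close. It gives the time, the measured TCP pose, the force, the opening and the grip force at its end, in the units of the state.
- r.sense(): the state, without advancing time (a new reading comes with each control period).
- read_camera(name): name is "scene" or "top"; returns a dict with "pixels" (420x560x3 uint8, blue, green, red), "z_map" (420x560 float32, mm along the optical axis (not along the pixel's ray), 0 where there is no reading), "fx", "fy", "cx", "cy" (pixels), "T" (4x4, takes a point from camera to world coordinates). Camera axes: x right, y up, looking along -z (the intrinsics and any distortion apply to the point x, -y, -z); pixel columns grow to the right and rows downward; lengths in mm; the calibration is good to about 2 mm. A picture is of the moment at which its call begins.
- r.close_job(): hands the job in; it is judged then, once.
The state is a dict: "time": time; "q": joint angles; "dq": joint speeds; "effort": joint torques, N m; "tcp_pos": TCP position; "tool_rot": TCP orientation; "ft_force": force on the tool from outside, world axes, zero at the start; "torque": the same for the moment, N m; "opening": finger opening in mm; "grasp_force": force on a finger pad.
Only numpy, scipy, OpenCV 4.12 (cv2) and the standard library are available. Lean on these libraries where they do the work, as an engineer would, in place of code of your own. Each camera call takes 0.05 s, during which the arm holds its last target. There are 200 camera calls.

### The job

Slide the gate of the soak station fully back, away from the robot, to its end stop so that the vials are clear, then take every modelling instrument from the wooden stand and push each one, tip down, into a vial of its own until its collar rests on the deck. When all are in, slide the cycle selector all the way to its run end stop (the end on the side of the gate's grip), leaving the gate open, and do not disturb the bottle, the box of teeth or the plaster cast.

Things in the scene. Friction and masses are not known exactly. Their poses are not given: they have to be found in the camera images.
- station: soak station, a white bench unit 174 x 270 x 85 mm (x, y, z), bolted down; origin at the centre of its underside, deck (top) 85 mm above. Along its centre line (its y) runs a row of four narrow vials. Its -x side carries the selector, its +x side is where the gate parks.
- gate_grip (a point): top centre of the gate's black upright grip: 28 x 20 mm (station x, y), standing from 6 mm to 42 mm above the deck, at station y = +115 mm. The grip is one end of an aluminium shutter strip (48 x 204 mm, its top 6 mm above the deck) that covers the vial mouths.
- gate (a joint): slide of the gate along station +x in m: 0 = covering the vials, 0.055 = end stop, vials wholly clear; about 2 N of friction, stays where left
- selector_grip (a point): top centre of the black selector grip: 20 x 28 mm (station x, y), standing 41 mm above the deck, at station x = -62 mm
- selector (a joint): slide of the cycle selector along station +y in m: 0 = off end, 0.110 = run end stop; about 2 N of friction, stays where left
- stand: wooden instrument stand 70 x 240 x 70 mm, 0.8 kg, standing loose on the bench; origin at the centre of its underside. Four 13 mm square wells through it in a row along its y at -90, -30, 30, 90 mm; some are empty.
- vial0 (a point): centre of vial mouth 0, on the deck, at station y = -82.5 mm; round hole 11.5 mm wide, 70 mm deep, its rim bevelled 2 mm
- vial1 (a point): centre of vial mouth 1, on the deck, at station y = -27.5 mm; round hole 11.5 mm wide, 70 mm deep, its rim bevelled 2 mm
- vial2 (a point): centre of vial mouth 2, on the deck, at station y = 27.5 mm; round hole 11.5 mm wide, 70 mm deep, its rim bevelled 2 mm
- vial3 (a point): centre of vial mouth 3, on the deck, at station y = 82.5 mm; round hole 11.5 mm wide, 70 mm deep, its rim bevelled 2 mm
- tool0: modelling instrument (may be absent: None), 130 mm long; origin at the tip, +z towards the handle end. Steel shank 8 mm across from 0 to 65 mm, square collar 24 x 24 mm from 65 to 73 mm, round handle 14 mm across from 73 to 130 mm. Starts upright in the stand, tip down, collar on its top, tip at z = 5 mm; home in a vial: collar on the deck, tip at z = 20 mm.
- tool1: modelling instrument (may be absent: None), 130 mm long; origin at the tip, +z towards the handle end. Steel shank 8 mm across from 0 to 65 mm, square collar 24 x 24 mm from 65 to 73 mm, round handle 14 mm across from 73 to 130 mm. Starts upright in the stand, tip down, collar on its top, tip at z = 5 mm; home in a vial: collar on the deck, tip at z = 20 mm.
- tool2: modelling instrument (may be absent: None), 130 mm long; origin at the tip, +z towards the handle end. Steel shank 8 mm across from 0 to 65 mm, square collar 24 x 24 mm from 65 to 73 mm, round handle 14 mm across from 73 to 130 mm. Starts upright in the stand, tip down, collar on its top, tip at z = 5 mm; home in a vial: collar on the deck, tip at z = 20 mm.
- tool3: modelling instrument (may be absent: None), 130 mm long; origin at the tip, +z towards the handle end. Steel shank 8 mm across from 0 to 65 mm, square collar 24 x 24 mm from 65 to 73 mm, round handle 14 mm across from 73 to 130 mm. Starts upright in the stand, tip down, collar on its top, tip at z = 5 mm; home in a vial: collar on the deck, tip at z = 20 mm.
- bottle: clear bottle with blue cap, 66 mm across, 160 mm tall, bystander; origin under its centre
- teethbox: flat box of artificial teeth, 104 x 214 x 65 mm, bystander; origin under its centre
- cast: small plaster dental cast, 65 x 70 x 38 mm, bystander; origin under its centre
There are look-alikes about, which are no part of the job. What is shaped like the tool3 but orange is not meant.

How it is judged:
By the outcome, as a careful person would: the job done as asked, in the order asked, and still so for the second after the job is handed in, with the robot touching nothing.
Of tool0, tool1, tool2, tool3 only 3 to 4 are there at a start; the rules pass over those that are not, and their reading is None.
At some moment in a run one of stand may be knocked a few centimetres aside while the robot is not near it.
Once in a run the grip may slacken for a moment while it holds something.
It also fails if it takes over 210 s, if anything falls off the work surface, if the arm or the gripper's body presses on something with over 40 N, if the wrist force passes 120 N, or if a joint passes its speed limit or range.

## Working session

There is one attempt and no reset: what is moved stays moved. The work goes in short steps, Python scripts to look and compute and a shell command to move; the robot and the scene stay as the last step left them, time stands still between calls to the robot, and variables do not carry over. Pictures are saved under pics/ and viewed, at most 14 in all, crops included, and the job is handed in when it is done.

```bash
ls; mkdir -p pics
cat > h.py <<'E'
import numpy as np, cv2
from cell import r, read_camera
from scipy.spatial.transform import Rotation as R
def shot(name, fn=None):
    c=read_camera(name)
    if fn: cv2.imwrite('pics/'+fn,c['pixels'])
    np.savez('last_%s.npz'%name,**{k:np.asarray(v) for k,v in c.items()})
    return c
def load(name): return dict(np.load('last_%s.npz'%name,allow_pickle=True))
def P(c,u,v,z=None):
    d=c['z_map'][int(v),int(u)] if z is None else None
    ray=np.array([(u-c['cx'])/c['fx'],-(v-c['cy'])/c['fy'],-1.0])
    T=c['T']
    if z is None: p=ray*d; return T[:3,:3]@p+T[:3,3]
    w=T[:3,:3]@ray; return T[:3,3]+w*(z-T[2,3])/w[2]
def cloud(c):
    v,u=np.mgrid[0:420,0:560]; d=c['z_map']
    p=np.stack([(u-c['cx'])/c['fx']*d,-(v-c['cy'])/c['fy']*d,-d],-1)
    return p@c['T'][:3,:3].T+c['T'][:3,3]
E
python3 - <<'E'
from h import *
for n in('scene','top'):
    c=shot(n,n+'0.png'); print(n,c.keys(),c['fx'],c['cx'],c['cy'],np.round(c['T'],3).tolist())
s=r.sense();print({k:np.round(v,3).tolist() for k,v in s.items()}); print(np.round(R.from_rotvec(s['tool_rot']).as_matrix(),3))
E
```

```text
pics
scene dict_keys(['pixels', 'z_map', 'fx', 'fy', 'cx', 'cy', 'T']) 379.1396590811115 278.78817463449536 201.51177535270477 [[0.586, -0.515, 0.626, 1054.579], [0.811, 0.38, -0.445, -317.046], [-0.008, 0.768, 0.64, 570.635], [0.0, 0.0, 0.0, 1.0]]
top dict_keys(['pixels', 'z_map', 'fx', 'fy', 'cx', 'cy', 'T']) 489.6126003821964 277.11220565792837 209.04514563799557 [[-0.001, 0.999, -0.045, 565.828], [-1.0, -0.001, -0.018, -5.716], [-0.018, 0.045, 0.999, 1163.405], [0.0, 0.0, 0.0, 1.0]]
{'time': 0.1, 'q': [-1.019, 0.256, 0.107, -0.0, -1.424, -0.285], 'dq': [0.0, -0.002, 0.004, 0.0, 0.001, -0.001], 'effort': [-0.003, -38.761, 23.847, 5.378, -0.004, 0.0], 'tcp_pos': [144.935, -530.103, 230.479], 'tool_rot': [0.418, -3.113, -0.003], 'ft_force': [-0.285, 0.415, 0.371], 'torque': [0.022, -0.043, 0.001], 'grasp_force': 0.0, 'opening': 85.469}
[[-0.965 -0.264 -0.001]
 [-0.264  0.965  0.002]
 [ 0.     0.002 -1.   ]]
```

View pics/scene0.png

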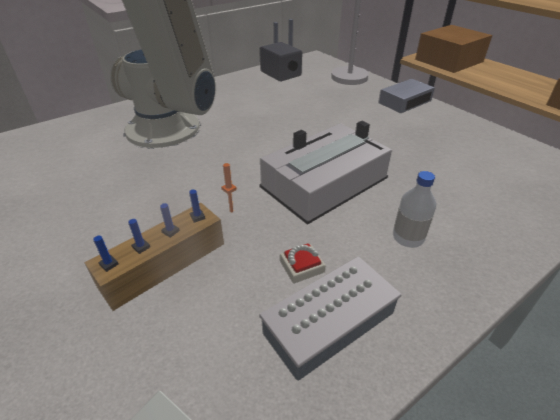

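View pics/top0.png

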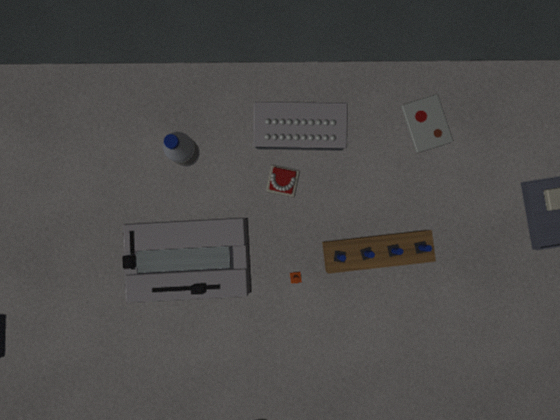

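Scene shows the stand at left with four blue tools (one orange decoy standing apart), and the station with its gate grip at (363,129) and selector at (300,138). In the top view the station spans (125–246, 220–302), the gate grip is at (129,262), the selector at (198,288), and the tools at (340..424, 257..247).

Run:
```python
from h import *
c=load('top'); im=c['pixels']
a=cv2.convertScaleAbs(im[205:315,110:260],alpha=2.2); b=cv2.convertScaleAbs(im[220:290,310:450],alpha=2.2)
a=cv2.resize(a,None,fx=5,fy=5,interpolation=cv2.INTER_CUBIC)
b=cv2.resize(b,None,fx=5.357,fy=5.357,interpolation=cv2.INTER_CUBIC)
cv2.imwrite('pics/top_st.png',a);cv2.imwrite('pics/top_stand.png',b)
X=cloud(c)
# heights
def rect(mask,name):
    p=X[mask]; 
    print(name,len(p),np.round(p.mean(0),1),cv2.minAreaRect(p[:,:2].astype(np.float32)))
x,y,z=X[...,0],X[...,1],X[...,2]
u=np.arange(560)[None,:]+0*x; v=np.arange(420)[:,None]+0*x
st=(u>110)&(u<260)&(v>205)&(v<315)
rect(st&(z>78)&(z<89),'deck'); rect(st&(z>115),'grips')
sd=(u>310)&(u<450)&(v>220)&(v<285)
rect(sd&(z>64)&(z<72),'standtop')
m=((sd|st)&(z>110)).astype(np.uint8)
n,l,s,ce=cv2.connectedComponentsWithStats(m)
for i in range(1,n):
    if s[i,4]>3: rect(l==i,'comp%s'%np.round(ce[i],1))
```

```text
deck 7619 [502.8 213.4  84.5] ((501.7567138671875, 217.3067626953125), (173.97100830078125, 270.46820068359375), 3.0602025985717773)
grips 314 [484.2 220.3 267.1] ((487.1630859375, 161.36048889160156), (104.849609375, 354.1440124511719), 8.720457077026367)
standtop 2541 [ 519.3 -212.7   69. ] ((519.1348266601562, -214.54727172851562), (70.46830749511719, 240.88351440429688), 6.431180000305176)
comp[427.  248.1] 55 [ 529.6 -301.1  129.5] ((529.68115234375, -301.945556640625), (12.632633209228516, 12.518158912658691), 11.478727340698242)
comp[398.8 251.3] 51 [ 523.  -242.2  129.7] ((523.146728515625, -243.15870666503906), (12.185773849487305, 13.475736618041992), 6.819671154022217)
comp[370.5 254.6] 45 [ 516.2 -182.8  131.1] ((515.501220703125, -183.66207885742188), (12.443473815917969, 12.721020698547363), 4.897881507873535)
comp[342.2 257.7] 45 [ 510.7 -121.1  154.9] ((536.302978515625, -68.0381851196289), (137.9236602783203, 13.08962345123291), 64.48357391357422)
comp[128. 262.] 143 [500.6 327.7 131.7] ((525.0870971679688, 167.17755126953125), (28.114412307739258, 354.1440124511719), 8.72045612335205)
comp[197.5 289.4] 137 [443.2 179.9 132.3] ((494.37115478515625, 91.11315155029297), (26.652151107788086, 239.20272827148438), 30.068532943725586)
```

View pics/top_st.png

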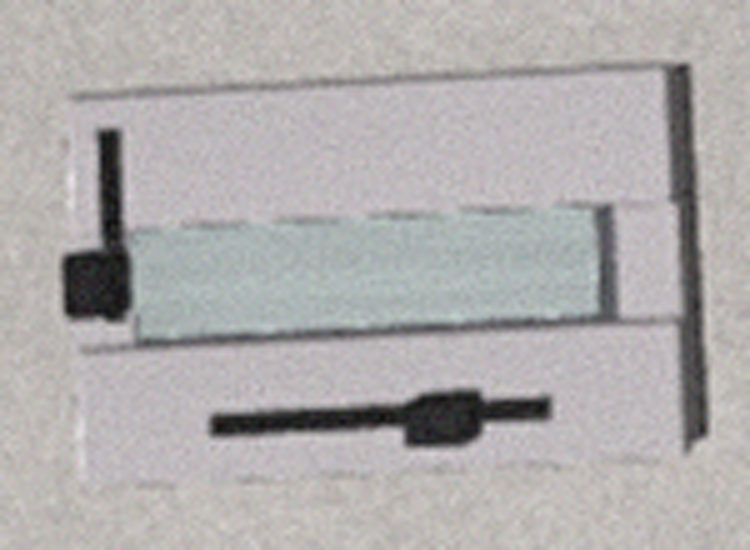

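View pics/top_stand.png

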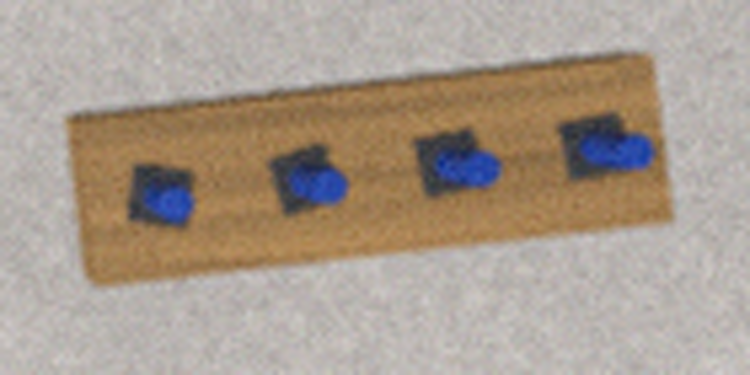

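Top crop: grip at left (97,285 in crop), selector at (443,418) mid-slot, strip covering the vials. All four stand wells hold blue tools. Next I cross-check heights and positions with the scene view.

```bash
cat >> h.py <<'E'
ST=(np.array([501.8,217.3]),np.deg2rad(3.06))
def S2W(x,y): 
    c,s=np.cos(ST[1]),np.sin(ST[1]); return ST[0]+np.array([c*x-s*y,s*x+c*y])
def W2S(p):
    c,s=np.cos(ST[1]),np.sin(ST[1]); d=np.asarray(p)[...,:2]-ST[0]; return np.stack([c*d[...,0]+s*d[...,1],-s*d[...,0]+c*d[...,1]],-1)
def go(x,y,z):
    s=r.sense(); M=R.from_rotvec(s['tool_rot']).as_matrix()
    d=M.T@(np.array([x,y,z])-s['tcp_pos']); print('t',round(s['time'],2),'tcp',np.round(s['tcp_pos'],1),'yaw(y axis)',round(np.degrees(np.arctan2(-M[0,1],M[1,1])),2),'tilt',np.round(M[:2,2],3),'units',np.round(d/30,2))
E
python3 - <<'E'
from h import *
for n in('top','scene'):
    c=load(n);X=cloud(c);B,G,Rr=[c['pixels'][...,i].astype(int) for i in range(3)]
    z=X[...,2]; s=W2S(X)
    m=(abs(s[...,0])<100)&(abs(s[...,1])<150)
    dk=m&(abs(z-85)<3); 
    if n=='top' or 1: print(n,'deck',np.median(z[dk]),cv2.minAreaRect(X[dk][:,:2].astype(np.float32)))
    for nm,q in(('gate',[0,115]),('sel',[-62,-30])):
        g=m&(np.hypot(s[...,0]-q[0],s[...,1]-q[1])<45)&(z>122)&(z<131)&(B+G+Rr<200)
        p=s[g];print(n,nm,g.sum(),np.median(z[g]) if g.any() else 0,np.round([p.min(0),p.max(0),np.percentile(p,5,0),np.percentile(p,95,0)],1).tolist())
    blue=(B>Rr+30)&(abs(X[...,0]-519)<60)&(abs(X[...,1]+214)<140)
    k,l,ss,ce=cv2.connectedComponentsWithStats((blue&(z>85)).astype(np.uint8))
    for i in range(1,k):
        if ss[i,4]>10:
            q=X[l==i]; t=q[(q[:,2]>np.percentile(q[:,2],90)-6)]; print(n,'tool',np.round(ce[i]),len(q),'top',np.round(np.percentile(q[:,2],95),1),'xy',np.round((t.min(0)+t.max(0))/2,1), np.round(np.median(t,0),1))
    sd=(abs(z-70)<3)&(abs(X[...,0]-519)<70)&(abs(X[...,1]+214)<150)
    print(n,'stand',np.median(z[sd]),cv2.minAreaRect(X[sd][:,:2].astype(np.float32)))
th=np.deg2rad(6.43)
for y in(-90,-30,30,90): print(np.round([519.1-np.sin(th)*y,-214.5+np.cos(th)*y],1))
go(*S2W(0,115),230)
E
```

```text
top deck 84.6159068813181 ((501.825927734375, 216.92820739746094), (173.3562469482422, 269.7110595703125), 3.022278308868408)
top gate 116 125.83908413605354 [[-9.1, 104.6], [17.4, 124.0], [-8.2, 105.4], [16.8, 123.1]]
top sel 123 125.31378309713295 [[-71.6, -46.1], [-51.8, -18.5], [-70.5, -44.3], [-52.5, -19.5]]
top tool [425. 248.] 55 top 136.7 xy [ 530.  -302.4  133.8] [ 530.1 -301.5  134.8]
top tool [397. 251.] 48 top 136.3 xy [ 522.7 -242.2  133.5] [ 523.7 -241.9  133.7]
top tool [369. 254.] 47 top 136.8 xy [ 516.5 -182.8  134.3] [ 516.4 -183.1  134.7]
top tool [342. 257.] 38 top 137.4 xy [ 510.2 -123.7  134.7] [ 509.4 -124.6  135. ]
top stand 69.64911466512672 ((519.24853515625, -214.0790252685547), (70.1816635131836, 239.927734375), 6.504025459289551)
scene deck 84.42791996879538 ((501.54473876953125, 215.57003784179688), (175.90182495117188, 272.5645751953125), 3.3327889442443848)
scene gate 43 125.42590439176655 [[-4.0, 100.9], [16.7, 118.3], [-2.8, 102.9], [16.6, 116.9]]
scene sel 46 124.76797267580844 [[-69.4, -47.7], [-52.3, -21.9], [-66.5, -46.4], [-52.8, -23.9]]
scene tool [194. 201.] 139 top 135.4 xy [ 508.9 -126.1  132.5] [ 512.1 -126.   134.2]
scene tool [164. 205.] 25 top 135.8 xy [ 515.4 -185.4  135. ] [ 516.5 -184.6  135. ]
scene tool [136. 231.] 189 top 135.5 xy [ 522.4 -244.7  132.9] [ 525.5 -245.3  134.5]
scene tool [102. 248.] 224 top 135.5 xy [ 529.4 -304.2  132.8] [ 531.7 -304.   134.9]
scene stand 70.01101586681267 ((518.6528930664062, -215.27011108398438), (74.23454284667969, 240.17166137695312), 6.433713912963867)
[ 529.2 -303.9]
[ 522.5 -244.3]
[ 515.7 -184.7]
[ 509.  -125.1]
t 0.1 tcp [ 144.9 -530.1  230.5] yaw(y axis) 15.28 tilt [-0.001  0.002] units [-18.85  24.64   0.06]
```

```bash
python3 -m jog '[[0,0,1,0,0,0,1],[0,0,1,0,0,0,0.6],[0,0,0,-0.25,0.5,0,0.6],[0,0,0,-0.48,1,0,0.6],[0,0,0,-0.48,1,0,0.6],[0,0,0,-0.48,1,0,0.6],[0,0,0,-0.48,1,0,0.6],[0,0,0,-0.48,1,0,0.6],[0,0,0,-0.48,1,0,0.6],[0,0,0,-0.48,1,0,0.6],[0,0,0,-0.48,1,0,0.6],[0,0,0,-0.48,1,0,0.6]]' && python3 -m jog '[[0,0,0,-0.48,1,0,0.6],[0,0,0,-0.48,1,0,0.6],[0,0,0,-0.48,1,0,0.6],[0,0,0,-0.48,1,0,0.6],[0,0,0,-0.48,1,0,0.6],[0,0,0,-0.48,1,0,0.6],[0,0,0,-0.48,1,0,0.6],[0,0,0,-0.48,1,0,0.6],[0,0,0,-0.48,1,0,0.6],[0,0,0,-0.48,1,0,0.6],[0,0,0,-0.48,1,0,0.6],[0,0,0,-0.48,1,0,0.6]]' && python3 -m jog '[[0,0,0,-0.48,1,0,0.6],[0,0,0,-0.48,1,0,0.6],[0,0,0,-0.48,1,0,0.6],[0,0,0,-0.48,1,0,0.6],[0,0,0,-0.48,1,0,0.6],[0,0,0,-0.24,0.5,0,0.6],[0,0,0,0,0,0,0.6],[0,0,0,0,0,0,0.6],[0,0,0,0,0,0,0.6]]'; python3 -c "
from h import *
go(*S2W(4,115),200)"
```

```text
time: 1.1
tcp_pos: [265.4, -236.5, 231.0]
tool_rot: [0.089, -3.14, -0.001]
ft_force: [0.3, -0.1, -0.2]
opening: 51.3
grasp_force: 0.0
time: 2.1
tcp_pos: [417.4, 132.8, 231.0]
tool_rot: [0.091, -3.14, 0.0]
ft_force: [1.2, -1.2, 0.4]
opening: 51.0
grasp_force: 0.0
time: 2.85
tcp_pos: [486.8, 299.9, 231.0]
tool_rot: [0.09, -3.14, 0.001]
ft_force: [0.5, -0.4, 0.7]
opening: 50.9
grasp_force: 0.0
t 2.85 tcp [486.8 299.9 231. ] yaw(y axis) 3.28 tilt [-0.001 -0.001] units [-0.49  1.06  1.03]
```

Finish the approach, then descend to TCP z≈100.

```bash
python3 -m jog '[[0,0,0,-0.25,0.53,0.5,0.6],[0,0,0,-0.24,0.53,0.5,0.6],[0,0,0,0,0,0,0.6],[0,0,0,0,0,0,0.6],[0,0,0,0,0,0,0.6]]'; python3 -c "
from h import *
go(*S2W(4,115),100)
c=shot('scene');cv2.imwrite('pics/s1.png',cv2.resize(c['pixels'][60:220,230:430],None,fx=3,fy=3))"
```

```text
time: 3.27
tcp_pos: [500.0, 332.2, 202.2]
tool_rot: [-0.089, 3.139, 0.0]
ft_force: [0.1, 0.0, 0.3]
opening: 51.5
grasp_force: 0.0
t 3.27 tcp [500.  332.2 202.2] yaw(y axis) 3.26 tilt [0.001 0.   ] units [0.01 0.01 3.41]
```

View pics/s1.png

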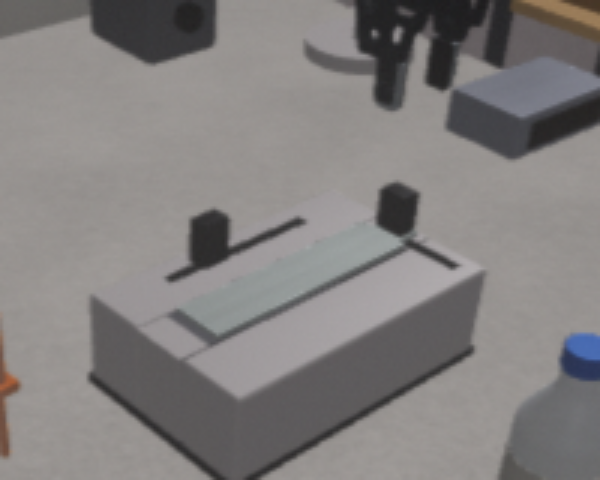

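The fingers stand above the gate grip, which is at (398,205) in the crop. Descend, close, and push in +x (tool -x) by about 51 mm plus a bit.

```bash
python3 -m jog '[[0,0,0,0,0,0.8,0.6],[0,0,0,0,0,0.8,0.6],[0,0,0,0,0,0.8,0.6],[0,0,0,0,0,0.6,0.6],[0,0,0,0,0,0.35,0.6],[0,0,0,0,0,0,0.6],[0,0,0,0,0,0,0],[0,0,0,0,0,0,0],[0,0,0,0,0,0,0],[0,0,0,0,0,0,0],[0,0,0,0,0,0,0],[0,0,0,0,0,0,0]]' && python3 -m jog '[[0,0,0,0,0,0,0],[0,0,0,0,0,0,0],[0,0,0,-0.2,0,0,0],[0,0,0,-0.2,0,0,0],[0,0,0,-0.2,0,0,0],[0,0,0,-0.2,0,0,0],[0,0,0,-0.2,0,0,0],[0,0,0,-0.2,0,0,0],[0,0,0,0,0,0,0]]'; python3 -c "
from h import *
go(*S2W(55,115),100)"
```

```text
time: 4.32
tcp_pos: [501.0, 333.1, 103.0]
tool_rot: [-0.09, 3.137, 0.002]
ft_force: [-0.0, -2.4, 6.5]
opening: 18.9
grasp_force: 60.1
time: 5.07
tcp_pos: [537.8, 335.1, 103.0]
tool_rot: [-0.089, 3.137, 0.001]
ft_force: [2.2, -3.0, 4.6]
opening: 19.1
grasp_force: 60.0
t 5.07 tcp [537.8 335.1 103. ] yaw(y axis) 3.27 tilt [0.004 0.001] units [-0.43 -0.02  0.1 ]
```

```bash
python3 -m jog '[[0,0,0,-0.15,0,0,0],[0,0,0,-0.15,0,0,0],[0,0,0,-0.13,0,0,0],[0,0,0,0,0,0,0],[0,0,0,0,0,0,0]]'; for i in 1 2; do python3 -m jog '[[0,0,0,-0.1,0,0,0],[0,0,0,0,0,0,0],[0,0,0,0,0,0,0]]'; done; python3 -c "
from h import *
go(*S2W(55,115),100)"
```

```text
time: 5.48
tcp_pos: [550.3, 335.7, 103.0]
tool_rot: [-0.09, 3.137, 0.001]
ft_force: [1.1, -2.6, 4.9]
opening: 19.0
grasp_force: 60.0
time: 5.73
tcp_pos: [551.9, 335.8, 103.0]
tool_rot: [-0.09, 3.139, 0.001]
ft_force: [-3.1, -3.2, 8.4]
opening: 19.1
grasp_force: 60.4
time: 5.98
tcp_pos: [552.0, 335.8, 102.9]
tool_rot: [0.09, -3.136, 0.001]
ft_force: [-14.2, -4.6, 14.2]
opening: 18.8
grasp_force: 61.3
t 5.98 tcp [552.  335.8 102.9] yaw(y axis) 3.29 tilt [-0.004 -0.   ] units [ 0.05 -0.02  0.1 ]
```

```bash
python3 -m jog '[[0,0,0,0.1,0,0,0.6],[0,0,0,0,0,0,0.6],[0,0,0,0,0,0,0.6],[0,0,0,0,0,0,0.6],[0,0,0,0,0,-0.5,0.6],[0,0,0,0,0,-0.8,0.6],[0,0,0,0,0,-0.9,0.6],[0,0,0,0,0,-0.8,0.6],[0,0,0,0,0,-0.4,0.6]]' && python3 -m jog '[[0,0,0,0.4,-1,0,0.6],[0,0,0,0.4,-1,0,0.6],[0,0,0,0.4,-1,0,0.6],[0,0,0,0.4,-1,0,0.6],[0,0,0,0.4,-1,0,0.6],[0,0,0,0.4,-1,0,0.6],[0,0,0,0.4,-1,0,0.6],[0,0,0,0.4,-1,0,0.6],[0,0,0,0.4,-1,0,0.6],[0,0,0,0.4,-1,0,0.4],[0,0,0,0.4,-1,0,0.4],[0,0,0,0.4,-1,0,0.4]]'; python3 -m jog '[[0,0,0,0,0,0,0.4],[0,0,0,0,0,0,0.4],[0,0,0,0,0,0,0.4]]'
cat > look.py <<'E'
from h import *
# gate, station, stand measurement from the top camera
c=shot('top');X=cloud(c);B,G,Rr=[c['pixels'][...,i].astype(int) for i in range(3)]
z=X[...,2]; s=W2S(X)
g=(np.abs(s[...,1]-115)<18)&(np.abs(s[...,0])<85)&(z>122)&(z<131)
if g.any(): print('gate x',np.round([s[g][:,0].min(),s[g][:,0].max()],1))
g=(np.abs(s[...,0]+62)<18)&(np.abs(s[...,1])<110)&(z>122)&(z<131)
if g.any(): print('sel y',np.round([s[g][:,1].min(),s[g][:,1].max()],1))
sd=(abs(z-70)<3)&(X[...,0]>420)&(X[...,0]<620)&(X[...,1]<-40)&(X[...,1]>-390)
k,l,ss,ce=cv2.connectedComponentsWithStats(sd.astype(np.uint8)); i=1+np.argmax(ss[1:,4])
print('stand',cv2.minAreaRect(X[l==i][:,:2].astype(np.float32)))
blue=(B>Rr+30)&(z>85)&(z<140)&(X[...,0]>420)&(X[...,0]<620)
k,l,ss,ce=cv2.connectedComponentsWithStats(blue.astype(np.uint8))
for i in range(1,k):
    if ss[i,4]>12:
        q=X[l==i]; t=q[(q[:,2]>np.percentile(q[:,2],90)-6)]; print('tool',len(q),'top',np.round(np.percentile(q[:,2],95),1),'xy',np.round((t.min(0)+t.max(0))/2,1),'st',np.round(W2S((t.min(0)+t.max(0))/2),1))
E
python3 look.py
python3 - <<'E'
from h import *
c=load('top')
cv2.imwrite('pics/t2.png',cv2.resize(cv2.convertScaleAbs(c['pixels'][205:315,110:260],alpha=2.2),None,fx=5,fy=5,interpolation=cv2.INTER_CUBIC))
go(509,-125,200)
E
```

```text
time: 6.73
tcp_pos: [553.2, 336.5, 206.5]
tool_rot: [-0.09, 3.136, 0.004]
ft_force: [0.5, 0.3, 1.2]
opening: 51.4
grasp_force: 0.0
time: 7.73
tcp_pos: [428.1, -33.0, 203.0]
tool_rot: [-0.09, 3.139, 0.0]
ft_force: [0.8, 0.3, -0.1]
opening: 34.5
grasp_force: 0.0
time: 7.98
tcp_pos: [429.0, -31.6, 202.9]
tool_rot: [-0.089, 3.14, 0.0]
ft_force: [0.4, 0.1, 0.0]
opening: 33.9
grasp_force: 0.0
gate x [42.1 68.4]
sel y [-46.  -18.4]
stand ((519.2063598632812, -214.11407470703125), (70.1413345336914, 240.3132781982422), 6.472191333770752)
tool 58 top 136.4 xy [ 530.1 -302.8  134.2] st [ 5.000e-01 -5.208e+02]
tool 52 top 136.2 xy [ 522.7 -242.8  133.8] st [  -3.7 -460.6]
tool 47 top 137.9 xy [ 516.5 -183.2  135.3] st [  -6.7 -400.7]
tool 40 top 137.7 xy [ 510.2 -123.8  134.4] st [  -9.8 -341. ]
t 8.03 tcp [429.  -31.2 202.8] yaw(y axis) 3.3 tilt [0. 0.] units [-2.48 -3.27  0.09]
```

View pics/t2.png

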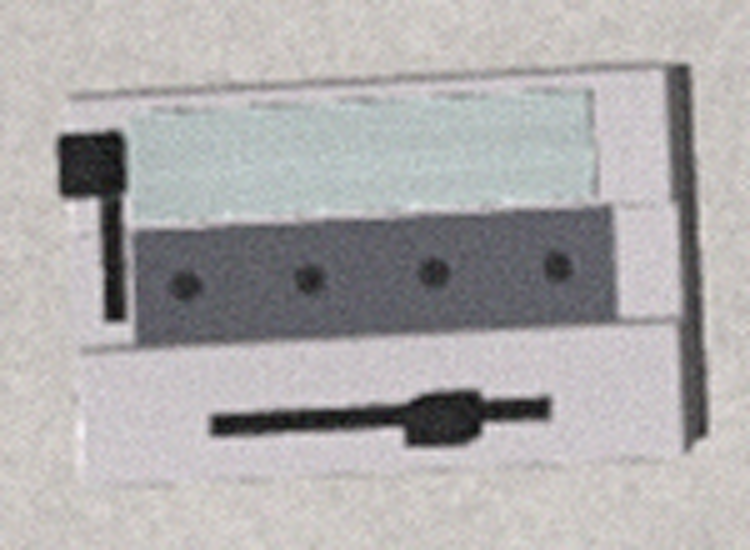

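```bash
python3 -m jog '[[0,0,0,-0.6,-0.82,0,0.4],[0,0,0,-0.7,-0.82,0,0.4],[0,0,0,-0.7,-0.82,0,0.4],[0,0,0,-0.5,-0.8,0,0.4],[0,0,0,0,0,0,0.4],[0,0,0,0,0,0,0.4],[0,0,0,0,0,0,0.4]]'
python3 - <<'E'
from h import *
go(509.7,-124.5,88)
c=load('top')
for u,v in((185,286),(310,279),(433,271),(558,268)):
    p=P(c,110+u/5-.4,205+v/5-.4,85); print(np.round(p,1),np.round(W2S(p),1))
E
```

```text
time: 8.62
tcp_pos: [509.3, -124.2, 202.3]
tool_rot: [0.091, -3.139, -0.0]
ft_force: [-0.7, 0.1, 0.3]
opening: 34.0
grasp_force: 0.0
t 8.62 tcp [ 509.3 -124.2  202.3] yaw(y axis) 3.32 tilt [-0.001  0.   ] units [-0.02 -0.01  3.81]
[497.9 301.6  85. ] [ 0.6 84.4]
[501.  246.3  85. ] [ 0.8 29. ]
[504.6 191.9  85. ] [  1.4 -25.5]
[505.9 136.8  85. ] [ -0.2 -80.6]
```

```bash
python3 -m jog '[[0,0,0,0,0,0.8,0.4],[0,0,0,0,0,0.9,0.4],[0,0,0,0,0,0.9,0.4],[0,0,0,0,0,0.7,0.4],[0,0,0,0,0,0.5,0.4],[0,0,0,0,0,0,0.4],[0,0,0,0,0,0,0.4]]'; python3 -c "
from h import *
go(509.7,-124.5,88)"; python3 -m jog '[[0,0,0,0,0,0,0],[0,0,0,0,0,0,0],[0,0,0,0,0,0,0],[0,0,0,0,0,0,0],[0,0,0,0,0,0,0],[0,0,0,0,0,0,0]]';python3 -c "
from h import *
go(509.7,-124.5,88)"
```

```text
time: 9.2
tcp_pos: [508.8, -124.1, 89.0]
tool_rot: [0.093, -3.139, 0.001]
ft_force: [0.5, 0.3, 0.6]
opening: 34.5
grasp_force: 0.0
t 9.2 tcp [ 508.8 -124.1   89. ] yaw(y axis) 3.39 tilt [-0.001 -0.   ] units [-0.03 -0.01  0.03]
time: 9.7
tcp_pos: [510.3, -124.7, 90.5]
tool_rot: [-0.091, 3.137, 0.0]
ft_force: [-0.5, 2.6, 5.4]
opening: 12.5
grasp_force: 58.4
t 9.7 tcp [ 510.3 -124.7   90.5] yaw(y axis) 3.31 tilt [0.003 0.   ] units [0.02 0.01 0.08]
```

```bash
sed -i 's/501.8,217.3/502.1,218.0/' h.py; python3 -m jog '[[0,0,0,0,0,-0.3,0],[0,0,0,0,0,-0.6,0],[0,0,0,0,0,-0.8,0],[0,0,0,0,0,-0.8,0],[0,0,0,0,0,-0.8,0],[0,0,0,0,0,-0.8,0],[0,0,0,0,0,-0.5,0],[0,0,0,0,0,-0.3,0],[0,0,0,0,0,-0.2,0],[0,0,0,0,0,0,0]]'; python3 -c "
from h import *
go(*S2W(0,82.5),245)
c=shot('scene');cv2.imwrite('pics/s2.png',cv2.resize(c['pixels'][80:310,40:340],None,fx=2.5,fy=2.5))"
```

```text
time: 10.53
tcp_pos: [509.3, -125.1, 242.7]
tool_rot: [-0.09, 3.139, -0.0]
ft_force: [0.0, -0.0, -1.1]
opening: 12.6
grasp_force: 58.4
t 10.53 tcp [ 509.3 -125.1  242.7] yaw(y axis) 3.28 tilt [ 0.001 -0.   ] units [-0.43 14.18 -0.08]
```

View pics/s2.png

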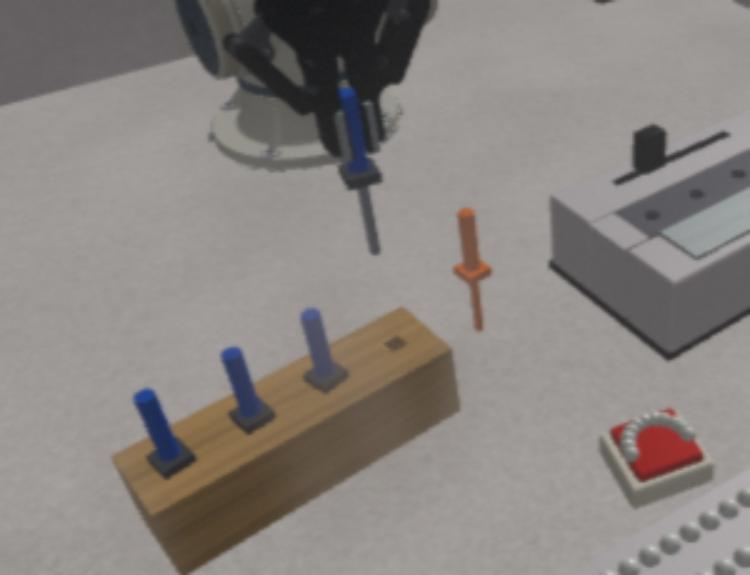

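The tool is held upright at (350,130)–(375,250) in the crop, and its stand well is empty at (396,344). Carry it to vial 3.

```bash
python3 -m jog '[[0,0,0,0,0.4,0,0],[0,0,0,0,0.8,0,0],[0,0,0,0,1,0,0],[0,0,0,0,1,0,0],[0,0,0,0,1,0,0],[0,0,0,0,1,0,0],[0,0,0,-0.1,1,0,0],[0,0,0,-0.1,1,0,0],[0,0,0,-0.1,1,0,0],[0,0,0,-0.1,1,0,0],[0,0,0,0,1,0,0],[0,0,0,0,1,0,0]]'; python3 -m jog '[[0,0,0,0,1,0,0],[0,0,0,0,1,0,0],[0,0,0,0,0.7,0,0],[0,0,0,0,0.3,0,0],[0,0,0,0,0,0,0],[0,0,0,0,0,0,0],[0,0,0,0,0,0,0],[0,0,0,0,0,0,0]]'; python3 -c "
from h import *
go(*S2W(0,82.5),180)
c=shot('scene');cv2.imwrite('pics/s3.png',cv2.resize(c['pixels'][50:220,230:420],None,fx=3.5,fy=3.5))"
```

```text
time: 11.58
tcp_pos: [500.6, 212.9, 240.4]
tool_rot: [0.09, -3.138, 0.002]
ft_force: [0.4, -0.7, -0.6]
opening: 12.7
grasp_force: 58.5
time: 12.25
tcp_pos: [496.7, 300.0, 241.9]
tool_rot: [0.088, -3.14, 0.0]
ft_force: [0.3, -0.9, -0.7]
opening: 12.5
grasp_force: 58.5
t 12.25 tcp [496.7 300.  241.9] yaw(y axis) 3.23 tilt [-0. -0.] units [-0.04  0.01  2.06]
```

View pics/s3.png

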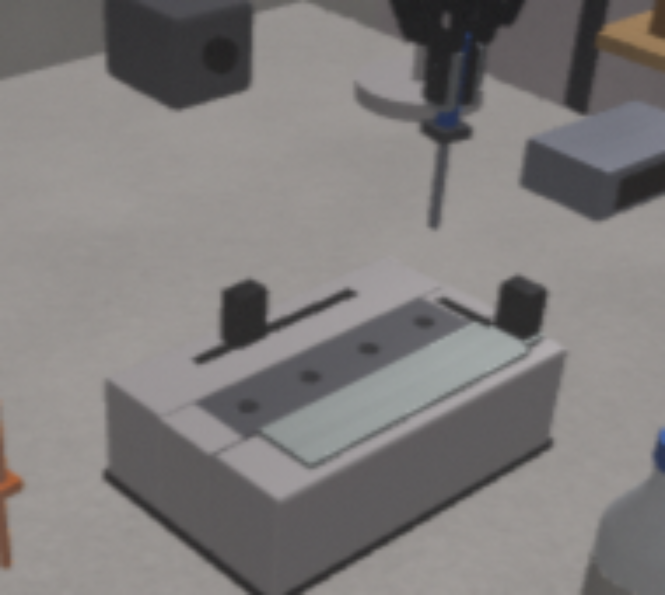

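The tool is over vial 3, tip at (434,226) in the crop; the mouths are at (425,322), (368,348), (310,376) and (248,406). Compute the tip's offset within this one view.

```bash
python3 -c "
from h import *
c=load('scene')
f=lambda a,b:(230+a/3.5-.36,50+b/3.5-.36)
print('tip',W2S(P(c,*f(434,226),157)).round(1),'collar',W2S(P(c,*f(446,133),226)).round(1))
for q in((425,322),(368,348),(310,376),(248,406)): print(W2S(P(c,*f(*q),85)).round(1))"
```

```text
tip [-2.6 81.7] collar [ 3.6 74.1]
[ 1.1 80.8]
[-0.2 25.5]
[ -0.2 -28.9]
[ -0.1 -83.9]
```

```bash
python3 -m jog '[[0,0,0,-0.05,0,0.4,0],[0,0,0,0,0,0.6,0],[0,0,0,0,0,0.6,0],[0,0,0,0,0,0.4,0],[0,0,0,0,0,0.2,0],[0,0,0,0,0,0.1,0],[0,0,0,0,0,0.1,0],[0,0,0,0,0,0.1,0],[0,0,0,0,0,0,0]]'; python3 -m jog '[[0,0,0,0,0,0.1,0],[0,0,0,0,0,0.1,0],[0,0,0,0,0,0.1,0],[0,0,0,0,0,0,0]]';python3 -c "
from h import *
go(*S2W(0,82.5),105)"
```

```text
time: 13.05
tcp_pos: [498.2, 301.1, 166.9]
tool_rot: [-0.09, 3.14, 0.001]
ft_force: [-0.5, 0.8, -1.1]
opening: 12.5
grasp_force: 58.5
time: 13.38
tcp_pos: [497.8, 300.9, 157.0]
tool_rot: [0.09, -3.139, 0.001]
ft_force: [-0.9, 0.4, -0.9]
opening: 12.6
grasp_force: 58.5
t 13.38 tcp [497.8 300.9 157. ] yaw(y axis) 3.28 tilt [-0.001 -0.001] units [ 0.   -0.02  1.73]
```

```bash
python3 -m jog '[[0,0,0,0,0,0.3,0],[0,0,0,0,0,0.4,0],[0,0,0,0,0,0.4,0],[0,0,0,0,0,0.3,0],[0,0,0,0,0,0.15,0],[0,0,0,0,0,0,0],[0,0,0,0,0,0,0]]'; python3 -m jog '[[0,0,0,0,0,0.08,0],[0,0,0,0,0,0.08,0],[0,0,0,0,0,0,0],[0,0,0,0,0,0,0]]';python3 -c "
from h import *
go(*S2W(0,82.5),105)"
```

```text
time: 13.97
tcp_pos: [498.3, 301.1, 111.4]
tool_rot: [-0.09, 3.14, -0.0]
ft_force: [0.8, 0.5, 0.1]
opening: 12.7
grasp_force: 58.5
time: 14.3
tcp_pos: [498.1, 301.1, 106.6]
tool_rot: [-0.09, 3.14, 0.0]
ft_force: [0.6, -0.2, -0.5]
opening: 12.5
grasp_force: 58.5
t 14.3 tcp [498.1 301.1 106.6] yaw(y axis) 3.29 tilt [0. 0.] units [ 0.02 -0.02  0.05]
```

```bash
python3 -m jog '[[0,0,0,0,0,0.05,0],[0,0,0,0,0,0,0],[0,0,0,0,0,0,0]]'; python3 -m jog '[[0,0,0,0,0,0.05,0],[0,0,0,0,0,0,0],[0,0,0,0,0,0,0]]';python3 -m jog '[[0,0,0,0,0,0.05,0],[0,0,0,0,0,0,0],[0,0,0,0,0,0,0]]'
```

```text
time: 14.55
tcp_pos: [498.5, 301.2, 105.6]
tool_rot: [-0.09, 3.139, 0.001]
ft_force: [0.5, -0.2, 2.5]
opening: 12.6
grasp_force: 58.7
time: 14.8
tcp_pos: [498.6, 301.3, 105.5]
tool_rot: [-0.091, 3.138, 0.001]
ft_force: [-4.6, -1.2, 11.0]
opening: 12.2
grasp_force: 59.7
time: 15.05
tcp_pos: [498.7, 301.3, 105.5]
tool_rot: [-0.092, 3.137, 0.002]
ft_force: [-7.6, -2.1, 19.5]
opening: 12.5
grasp_force: 60.5
```

```bash
python3 -m jog '[[0,0,0,0,0,-0.05,0.4],[0,0,0,0,0,0,0.4],[0,0,0,0,0,0,0.4],[0,0,0,0,0,-0.4,0.4],[0,0,0,0,0,-0.8,0.4],[0,0,0,0,0,-0.9,0.4],[0,0,0,0,0,-0.8,0.4],[0,0,0,0,0,-0.4,0.4]]' && python3 -m jog '[[0,0,0,0.2,-0.6,0,0.4],[0,0,0,0.3,-1,0,0.4],[0,0,0,0.3,-1,0,0.4],[0,0,0,0.3,-1,0,0.4],[0,0,0,0.3,-1,0,0.4],[0,0,0,0.3,-1,0,0.4],[0,0,0,0.3,-1,0,0.4],[0,0,0,0.3,-1,0,0.4],[0,0,0,0.3,-1,0,0.4],[0,0,0,0.3,-1,0,0.4],[0,0,0,0.2,-0.9,0,0.4],[0,0,0,0.1,-0.4,0,0.4]]'; python3 look.py;  python3 -c "
from h import *
go(516,-184,205)"
```

```text
time: 15.72
tcp_pos: [499.2, 301.5, 205.3]
tool_rot: [-0.09, 3.137, 0.003]
ft_force: [0.9, 0.7, 0.4]
opening: 34.4
grasp_force: 0.0
time: 16.72
tcp_pos: [419.9, -33.3, 202.2]
tool_rot: [0.087, -3.14, 0.001]
ft_force: [-0.0, 0.2, 0.1]
opening: 34.4
grasp_force: 0.0
gate x [41.6 68.1]
sel y [-47.  -19.1]
stand ((519.2346801757812, -214.1611785888672), (70.14060974121094, 240.341796875), 6.455777645111084)
tool 60 top 136.2 xy [ 530.9 -302.6  133.6] st [   1.  -521.4]
tool 52 top 136.5 xy [ 522.8 -242.8  134. ] st [  -3.9 -461.3]
tool 46 top 137.3 xy [ 516.5 -183.1  135. ] st [  -7.1 -401.3]
t 16.77 tcp [419.9 -33.9 202.2] yaw(y axis) 3.15 tilt [-0.001 -0.001] units [-2.92 -5.17 -0.09]
```

```bash
sed -i 's/z<140/z<160/' look.py; python3 -m jog '[[0,0,0,-0.4,-0.7,0,0.4],[0,0,0,-0.6,-1,0,0.4],[0,0,0,-0.6,-1,0,0.4],[0,0,0,-0.6,-1,0,0.4],[0,0,0,-0.4,-0.87,0,0.4],[0,0,0,-0.32,-0.6,0,0.4],[0,0,0,0,0,0,0.4],[0,0,0,0,0,0,0.4],[0,0,0,0,0,0,0.4]]';  python3 -c "
from h import *
go(516,-184.2,88)"
```

```text
time: 17.52
tcp_pos: [517.1, -180.2, 201.9]
tool_rot: [0.09, -3.139, -0.001]
ft_force: [0.4, 0.3, -0.4]
opening: 33.8
grasp_force: 0.0
t 17.52 tcp [ 517.1 -180.2  201.9] yaw(y axis) 3.28 tilt [-0.001  0.   ] units [ 0.04 -0.13  3.8 ]
```

```bash
python3 -m jog '[[0,0,0,0.04,-0.13,0.8,0.4],[0,0,0,0,0,0.9,0.4],[0,0,0,0,0,0.9,0.4],[0,0,0,0,0,0.7,0.4],[0,0,0,0,0,0.45,0.4],[0,0,0,0,0,0,0.4],[0,0,0,0,0,0,0],[0,0,0,0,0,0,0],[0,0,0,0,0,0,0],[0,0,0,0,0,0,0],[0,0,0,0,0,0,0],[0,0,0,0,0,0,0]]';  python3 -c "
from h import *
go(516,-184.2,88)"; python3 -m jog '[[0,0,0,0,0,-0.3,0],[0,0,0,0,0,-0.6,0],[0,0,0,0,0,-0.8,0],[0,0,0,0,0,-0.8,0],[0,0,0,0,0,-0.8,0],[0,0,0,0,0,-0.8,0],[0,0,0,0,0,-0.5,0],[0,0,0,0,0,-0.4,0],[0,0,0,0,0,-0.2,0],[0,0,0,0,0,0,0],[0,0,0,0,0,0,0]]';python3 -c "
from h import *
go(*S2W(0.3,27.9),242)"
```

```text
time: 18.52
tcp_pos: [517.2, -184.5, 91.4]
tool_rot: [-0.09, 3.138, -0.0]
ft_force: [-0.9, 2.7, 5.9]
opening: 12.5
grasp_force: 58.6
t 18.52 tcp [ 517.2 -184.5   91.4] yaw(y axis) 3.3 tilt [ 0.002 -0.   ] units [0.04 0.01 0.11]
time: 19.43
tcp_pos: [516.2, -184.6, 245.6]
tool_rot: [0.09, -3.14, -0.001]
ft_force: [-0.2, 0.4, -2.0]
opening: 12.5
grasp_force: 58.4
t 19.43 tcp [ 516.2 -184.6  245.6] yaw(y axis) 3.28 tilt [-0.  0.] units [-0.31 14.35  0.13]
```

```bash
python3 -m jog '[[0,0,0,0,0.4,0,0],[0,0,0,0,0.8,0,0],[0,0,0,0,1,0,0],[0,0,0,0,1,0,0],[0,0,0,0,1,0,0],[0,0,0,0,1,0,0],[0,0,0,-0.1,1,0,0],[0,0,0,-0.1,1,0,0],[0,0,0,-0.11,1,0,0],[0,0,0,0,1,0,0],[0,0,0,0,1,0,0],[0,0,0,0,1,0,0]]'; python3 -m jog '[[0,0,0,0,1,0,0],[0,0,0,0,1,0,0],[0,0,0,0,0.8,0,0],[0,0,0,0,0.35,0,0],[0,0,0,0,0,0,0],[0,0,0,0,0,0,0],[0,0,0,0,0,0,0],[0,0,0,0,0,0,0]]'; python3 -c "
from h import *
go(*S2W(0.3,27.9),168)
c=shot('scene');cv2.imwrite('pics/s4.png',cv2.resize(c['pixels'][50:220,230:420],None,fx=3.5,fy=3.5))"
```

```text
time: 20.43
tcp_pos: [505.3, 153.0, 244.9]
tool_rot: [0.09, -3.138, 0.001]
ft_force: [0.5, 0.4, -1.2]
opening: 12.5
grasp_force: 58.5
time: 21.1
tcp_pos: [501.0, 244.6, 246.0]
tool_rot: [0.088, -3.14, 0.0]
ft_force: [-0.2, -0.2, -0.9]
opening: 12.6
grasp_force: 58.5
t 21.1 tcp [501.  244.6 246. ] yaw(y axis) 3.23 tilt [-0. -0.] units [0.   0.04 2.6 ]
```

View pics/s4.png

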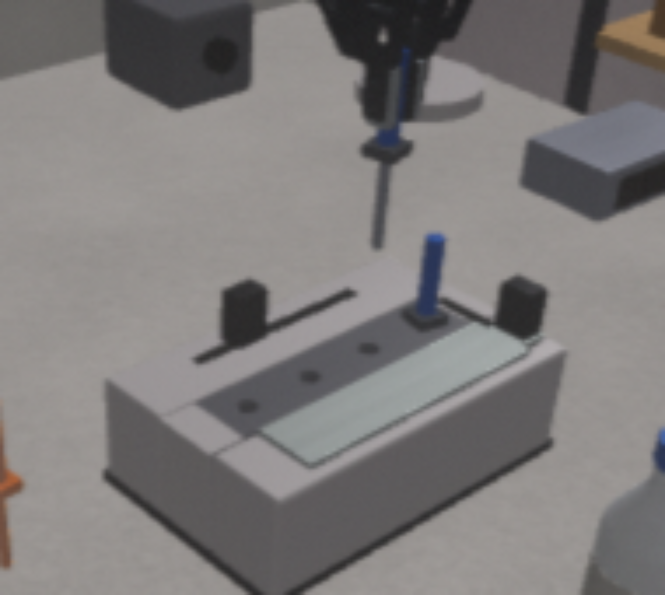

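First instrument is home at (430,275); the second hangs above vial 2, tip at (378,246). Descend.

```bash
python3 -m jog '[[0,0,0,-0.02,0.04,0.4,0],[0,0,0,0,0,0.6,0],[0,0,0,0,0,0.6,0],[0,0,0,0,0,0.4,0],[0,0,0,0,0,0.2,0],[0,0,0,0,0,0.1,0],[0,0,0,0,0,0.1,0],[0,0,0,0,0,0.1,0],[0,0,0,0,0,0.1,0],[0,0,0,0,0,0.1,0],[0,0,0,0,0,0.1,0],[0,0,0,0,0,0,0]]'; python3 -c "
from h import *
go(*S2W(0.3,27.9),106)"
```

```text
time: 22.15
tcp_pos: [501.3, 246.8, 161.4]
tool_rot: [0.09, -3.139, 0.001]
ft_force: [-0.3, -0.1, -0.8]
opening: 12.8
grasp_force: 58.5
t 22.15 tcp [501.3 246.8 161.4] yaw(y axis) 3.28 tilt [-0.001 -0.   ] units [ 0.01 -0.03  1.85]
```

```bash
python3 -m jog '[[0,0,0,0,0,0.3,0],[0,0,0,0,0,0.4,0],[0,0,0,0,0,0.4,0],[0,0,0,0,0,0.3,0],[0,0,0,0,0,0.15,0],[0,0,0,0,0,0.1,0],[0,0,0,0,0,0.05,0],[0,0,0,0,0,0,0]]'; python3 -m jog '[[0,0,0,0,0,0.06,0],[0,0,0,0,0,0.05,0],[0,0,0,0,0,0,0],[0,0,0,0,0,0,0]]';python3 -m jog '[[0,0,0,0,0,0.06,0],[0,0,0,0,0,0,0],[0,0,0,0,0,0,0]]'
```

```text
time: 22.82
tcp_pos: [501.7, 247.0, 111.1]
tool_rot: [-0.09, 3.14, 0.0]
ft_force: [-0.1, 0.4, -0.3]
opening: 12.8
grasp_force: 58.4
time: 23.15
tcp_pos: [501.6, 246.9, 107.8]
tool_rot: [-0.09, 3.14, 0.0]
ft_force: [-0.3, -0.5, -0.2]
opening: 12.6
grasp_force: 58.4
time: 23.4
tcp_pos: [501.9, 247.0, 106.4]
tool_rot: [-0.09, 3.139, 0.001]
ft_force: [-0.5, -0.5, 1.8]
opening: 12.6
grasp_force: 58.8
```

```bash
python3 -m jog '[[0,0,0,0,0,0.05,0],[0,0,0,0,0,0.05,0],[0,0,0,0,0,0,0],[0,0,0,0,0,0,0]]'; python3 -m jog '[[0,0,0,0,0,-0.05,0.4],[0,0,0,0,0,0,0.4],[0,0,0,0,0,0,0.4],[0,0,0,0,0,-0.4,0.4],[0,0,0,0,0,-0.8,0.4],[0,0,0,0,0,-0.9,0.4],[0,0,0,0,0,-0.8,0.4],[0,0,0,0,0,-0.4,0.4]]' && python3 -m jog '[[0,0,0,0.2,-0.6,0,0.4],[0,0,0,0.3,-1,0,0.4],[0,0,0,0.3,-1,0,0.4],[0,0,0,0.3,-1,0,0.4],[0,0,0,0.3,-1,0,0.4],[0,0,0,0.3,-1,0,0.4],[0,0,0,0.3,-1,0,0.4],[0,0,0,0.3,-1,0,0.4],[0,0,0,0.2,-0.9,0,0.4],[0,0,0,0.2,-0.6,0,0.4],[0,0,0,0,0,0,0.4],[0,0,0,0,0,0,0.4]]'; python3 look.py;  python3 -c "
from h import *
go(522.8,-243.7,205)"
```

```text
time: 23.73
tcp_pos: [502.1, 247.1, 106.3]
tool_rot: [-0.092, 3.137, 0.002]
ft_force: [-7.7, -2.3, 20.5]
opening: 12.6
grasp_force: 60.7
time: 24.4
tcp_pos: [502.6, 247.3, 206.2]
tool_rot: [-0.09, 3.137, 0.002]
ft_force: [-0.0, -0.6, 0.5]
opening: 34.3
grasp_force: 0.0
time: 25.4
tcp_pos: [436.0, -31.1, 203.0]
tool_rot: [0.087, -3.14, -0.0]
ft_force: [-0.4, 0.8, -0.6]
opening: 34.1
grasp_force: 0.0
gate x [41.8 68.1]
sel y [-47. -19.]
stand ((519.2350463867188, -213.92555236816406), (70.11163330078125, 240.05015563964844), 6.496117115020752)
tool 59 top 135.4 xy [ 531.  -302.2  133.6] st [   1.1 -521. ]
tool 49 top 136.2 xy [ 522.7 -242.5  134.7] st [  -4.  -460.9]
tool 34 top 151.5 xy [500.5 246.1 150.4] st [-0.1 28.1]
tool 36 top 152.1 xy [497.4 299.8 149.7] st [-0.3 81.9]
t 25.45 tcp [436.3 -30.4 203. ] yaw(y axis) 3.23 tilt [-0.  0.] units [-2.48 -7.26 -0.07]
```

Two home, stand unmoved. Third tool at about (522.8,-243.7).

```bash
python3 -m jog '[[0,0,0,-0.2,-0.6,0,0.4],[0,0,0,-0.4,-1,0,0.4],[0,0,0,-0.4,-1,0,0.4],[0,0,0,-0.4,-1,0,0.4],[0,0,0,-0.4,-1,0,0.4],[0,0,0,-0.3,-1,0,0.4],[0,0,0,-0.2,-1,0,0.4],[0,0,0,-0.18,-0.66,0,0.4],[0,0,0,0,0,0,0.4],[0,0,0,0,0,0,0.4],[0,0,0,0,0,0,0.4]]';  python3 -c "
from h import *
go(522.8,-243.9,88)"
```

```text
time: 26.37
tcp_pos: [523.4, -242.5, 202.8]
tool_rot: [0.091, -3.139, -0.001]
ft_force: [0.9, -0.8, -0.3]
opening: 34.2
grasp_force: 0.0
t 26.37 tcp [ 523.4 -242.5  202.8] yaw(y axis) 3.33 tilt [-0.001  0.   ] units [ 0.02 -0.05  3.83]
```

```bash
python3 -m jog '[[0,0,0,0.02,-0.05,0.8,0.4],[0,0,0,0,0,0.9,0.4],[0,0,0,0,0,0.9,0.4],[0,0,0,0,0,0.7,0.4],[0,0,0,0,0,0.5,0.4],[0,0,0,0,0,0,0.4],[0,0,0,0,0,0,0],[0,0,0,0,0,0,0],[0,0,0,0,0,0,0],[0,0,0,0,0,0,0],[0,0,0,0,0,0,0],[0,0,0,0,0,0,0]]';  python3 -c "
from h import *
go(522.8,-243.9,88)"; python3 -m jog '[[0,0,0,0,0,-0.3,0],[0,0,0,0,0,-0.6,0],[0,0,0,0,0,-0.8,0],[0,0,0,0,0,-0.8,0],[0,0,0,0,0,-0.8,0],[0,0,0,0,0,-0.8,0],[0,0,0,0,0,-0.5,0],[0,0,0,0,0,-0.4,0],[0,0,0,0,0,-0.2,0],[0,0,0,0,0,0,0],[0,0,0,0,0,0,0]]';python3 -c "
from h import *
go(*S2W(0.3,-27.1),245)"
```

```text
time: 27.37
tcp_pos: [523.4, -245.0, 90.7]
tool_rot: [-0.09, 3.138, -0.001]
ft_force: [0.2, 2.9, 5.3]
opening: 12.8
grasp_force: 58.7
t 27.37 tcp [ 523.4 -245.    90.7] yaw(y axis) 3.3 tilt [ 0.002 -0.   ] units [0.02 0.04 0.09]
time: 28.28
tcp_pos: [522.4, -244.9, 244.9]
tool_rot: [0.09, -3.14, -0.001]
ft_force: [-0.7, -0.3, -1.1]
opening: 12.3
grasp_force: 58.4
t 28.28 tcp [ 522.4 -244.9  244.9] yaw(y axis) 3.27 tilt [-0.001  0.001] units [-2.100e-01  1.454e+01  1.000e-02]
```

```bash
python3 -m jog '[[0,0,0,0,0.4,0,0],[0,0,0,0,0.8,0,0],[0,0,0,0,1,0,0],[0,0,0,0,1,0,0],[0,0,0,0,1,0,0],[0,0,0,0,1,0,0],[0,0,0,-0.1,1,0,0],[0,0,0,-0.1,1,0,0],[0,0,0,-0.02,1,0,0],[0,0,0,0,1,0,0],[0,0,0,0,1,0,0],[0,0,0,0,1,0,0]]'; python3 -m jog '[[0,0,0,0,1,0,0],[0,0,0,0,1,0,0],[0,0,0,0,0.9,0,0],[0,0,0,0,0.45,0,0],[0,0,0,0,0,0,0],[0,0,0,0,0,0,0],[0,0,0,0,0,0,0],[0,0,0,0,0,0,0]]'; python3 -c "
from h import *
go(*S2W(0.3,-27.1),168)"
```

```text
time: 29.28
tcp_pos: [508.8, 92.5, 244.3]
tool_rot: [0.09, -3.138, 0.001]
ft_force: [0.5, -0.1, -1.2]
opening: 12.3
grasp_force: 58.5
time: 29.95
tcp_pos: [504.1, 190.1, 245.3]
tool_rot: [0.088, -3.14, 0.001]
ft_force: [-0.5, 0.1, -1.0]
opening: 12.4
grasp_force: 58.5
t 29.95 tcp [504.1 190.1 245.3] yaw(y axis) 3.22 tilt [-0. -0.] units [0.01 0.03 2.58]
```

```bash
python3 -m jog '[[0,0,0,-0.02,0.03,0.4,0],[0,0,0,0,0,0.6,0],[0,0,0,0,0,0.6,0],[0,0,0,0,0,0.4,0],[0,0,0,0,0,0.2,0],[0,0,0,0,0,0.1,0],[0,0,0,0,0,0.1,0],[0,0,0,0,0,0.1,0],[0,0,0,0,0,0.1,0],[0,0,0,0,0,0.1,0],[0,0,0,0,0,0.1,0],[0,0,0,0,0,0,0]]'; python3 -c "
from h import *
go(*S2W(0.3,-27.1),106)"
```

```text
time: 30.95
tcp_pos: [504.4, 192.0, 160.8]
tool_rot: [0.09, -3.139, 0.0]
ft_force: [-0.2, 0.4, -1.3]
opening: 12.6
grasp_force: 58.5
t 30.95 tcp [504.4 192.  160.8] yaw(y axis) 3.28 tilt [-0.001 -0.   ] units [ 0.02 -0.03  1.83]
```

```bash
python3 -m jog '[[0,0,0,0,0,0.3,0],[0,0,0,0,0,0.4,0],[0,0,0,0,0,0.4,0],[0,0,0,0,0,0.3,0],[0,0,0,0,0,0.15,0],[0,0,0,0,0,0.1,0],[0,0,0,0,0,0.05,0],[0,0,0,0,0,0,0]]'; python3 -m jog '[[0,0,0,0,0,0.06,0],[0,0,0,0,0,0.05,0],[0,0,0,0,0,0,0],[0,0,0,0,0,0,0]]';python3 -m jog '[[0,0,0,0,0,0.06,0],[0,0,0,0,0,0,0],[0,0,0,0,0,0,0]]';python3 -m jog '[[0,0,0,0,0,0.06,0],[0,0,0,0,0,0,0],[0,0,0,0,0,0,0]]'
```

```text
time: 31.62
tcp_pos: [504.9, 192.2, 110.5]
tool_rot: [-0.09, 3.14, 0.0]
ft_force: [0.9, 0.8, -1.5]
opening: 12.3
grasp_force: 58.4
time: 31.95
tcp_pos: [504.8, 192.2, 107.2]
tool_rot: [-0.09, 3.14, 0.0]
ft_force: [-0.4, -0.5, 0.3]
opening: 12.8
grasp_force: 58.4
time: 32.2
tcp_pos: [504.9, 192.1, 105.7]
tool_rot: [-0.09, 3.14, 0.0]
ft_force: [-0.5, -0.5, 3.4]
opening: 12.9
grasp_force: 59.0
time: 32.45
tcp_pos: [505.1, 192.1, 105.7]
tool_rot: [-0.091, 3.138, 0.001]
ft_force: [-6.0, -1.2, 13.9]
opening: 12.8
grasp_force: 60.3
```

```bash
python3 -m jog '[[0,0,0,0,0,-0.05,0.4],[0,0,0,0,0,0,0.4],[0,0,0,0,0,0,0.4],[0,0,0,0,0,-0.4,0.4],[0,0,0,0,0,-0.8,0.4],[0,0,0,0,0,-0.9,0.4],[0,0,0,0,0,-0.8,0.4],[0,0,0,0,0,-0.4,0.4]]' && python3 -m jog '[[0,0,0,0.2,-0.6,0,0.4],[0,0,0,0.4,-1,0,0.4],[0,0,0,0.4,-1,0,0.4],[0,0,0,0.4,-1,0,0.4],[0,0,0,0.4,-1,0,0.4],[0,0,0,0.4,-1,0,0.4],[0,0,0,0.3,-1,0,0.4],[0,0,0,0.2,-0.6,0,0.4],[0,0,0,0,0,0,0.4],[0,0,0,0,0,0,0.4],[0,0,0,0,0,0,0.4]]'; python3 look.py;  python3 -c "
from h import *
go(529.7,-303.4,205)"
```

```text
time: 33.12
tcp_pos: [505.9, 192.5, 206.9]
tool_rot: [-0.09, 3.136, 0.002]
ft_force: [-0.4, 0.9, -0.0]
opening: 34.0
grasp_force: 0.0
time: 34.03
tcp_pos: [436.3, -28.0, 203.7]
tool_rot: [0.09, -3.14, -0.0]
ft_force: [0.1, 0.8, 0.0]
opening: 34.2
grasp_force: 0.0
gate x [41.6 68.1]
sel y [-46.7 -18.9]
stand ((519.2069091796875, -214.08441162109375), (70.22297668457031, 240.24913024902344), 6.399542808532715)
tool 58 top 137.4 xy [ 530.  -302.2  135.7] st [ 1.000e-01 -5.209e+02]
tool 35 top 152.6 xy [500.5 245.8 149.7] st [-0.1 27.8]
tool 32 top 151.6 xy [504.6 192.2 149.1] st [  1.1 -25.9]
tool 34 top 153.2 xy [498.5 300.4 150.4] st [ 0.8 82.4]
t 34.08 tcp [436.4 -27.7 203.8] yaw(y axis) 3.31 tilt [-0.  0.] units [-2.57 -9.35 -0.04]
```

```bash
python3 -m jog '[[0,0,0,-0.2,-0.6,0,0.4],[0,0,0,-0.3,-1,0,0.4],[0,0,0,-0.3,-1,0,0.4],[0,0,0,-0.3,-1,0,0.4],[0,0,0,-0.3,-1,0,0.4],[0,0,0,-0.3,-1,0,0.4],[0,0,0,-0.3,-1,0,0.4],[0,0,0,-0.3,-1,0,0.4],[0,0,0,-0.2,-1,0,0.4],[0,0,0,-0.07,-0.8,0,0.4],[0,0,0,0,0,0,0.4],[0,0,0,0,0,0,0.4]]'; python3 -m jog '[[0,0,0,0,0,0,0.4],[0,0,0,0,0,0,0.4]]';  python3 -c "
from h import *
go(529.7,-303.6,88)"
```

```text
time: 35.08
tcp_pos: [529.9, -305.5, 202.6]
tool_rot: [0.089, -3.139, -0.001]
ft_force: [-0.3, 0.1, -0.5]
opening: 34.3
grasp_force: 0.0
time: 35.25
tcp_pos: [529.7, -304.1, 204.0]
tool_rot: [-0.093, 3.14, 0.0]
ft_force: [0.5, -0.2, 0.6]
opening: 34.1
grasp_force: 0.0
t 35.25 tcp [ 529.7 -304.1  204. ] yaw(y axis) 3.38 tilt [0. 0.] units [-0.    0.02  3.87]
```

```bash
python3 -m jog '[[0,0,0,0,0,0.8,0.4],[0,0,0,0,0,0.9,0.4],[0,0,0,0,0,0.9,0.4],[0,0,0,0,0,0.7,0.4],[0,0,0,0,0,0.53,0.4],[0,0,0,0,0,0,0.4],[0,0,0,0,0,0,0],[0,0,0,0,0,0,0],[0,0,0,0,0,0,0],[0,0,0,0,0,0,0],[0,0,0,0,0,0,0],[0,0,0,0,0,0,0]]';  python3 -c "
from h import *
go(529.7,-303.6,88)"; python3 -m jog '[[0,0,0,0,0,-0.3,0],[0,0,0,0,0,-0.6,0],[0,0,0,0,0,-0.8,0],[0,0,0,0,0,-0.8,0],[0,0,0,0,0,-0.8,0],[0,0,0,0,0,-0.8,0],[0,0,0,0,0,-0.5,0],[0,0,0,0,0,-0.4,0],[0,0,0,0,0,-0.2,0],[0,0,0,0,0,0,0],[0,0,0,0,0,0,0]]';python3 -c "
from h import *
go(*S2W(0.3,-82.1),245)"
```

```text
time: 36.25
tcp_pos: [530.0, -305.4, 90.3]
tool_rot: [-0.09, 3.138, -0.001]
ft_force: [-0.1, 1.9, 4.7]
opening: 12.4
grasp_force: 58.4
t 36.25 tcp [ 530.  -305.4   90.3] yaw(y axis) 3.3 tilt [ 0.002 -0.001] units [0.01 0.06 0.08]
time: 37.17
tcp_pos: [529.2, -305.2, 244.7]
tool_rot: [0.09, -3.14, -0.001]
ft_force: [0.6, 0.1, -0.6]
opening: 12.7
grasp_force: 58.4
t 37.17 tcp [ 529.2 -305.2  244.7] yaw(y axis) 3.28 tilt [-0.  0.] units [-0.1  14.73 -0.  ]
```

```bash
python3 -m jog '[[0,0,0,0,0.4,0,0],[0,0,0,0,0.8,0,0],[0,0,0,0,1,0,0],[0,0,0,0,1,0,0],[0,0,0,0,1,0,0],[0,0,0,0,1,0,0],[0,0,0,-0.1,1,0,0],[0,0,0,0,1,0,0],[0,0,0,0,1,0,0],[0,0,0,0,1,0,0],[0,0,0,0,1,0,0],[0,0,0,0,1,0,0]]'; python3 -m jog '[[0,0,0,0,1,0,0],[0,0,0,0,1,0,0],[0,0,0,0,0.9,0,0],[0,0,0,0,0.63,0,0],[0,0,0,0,0,0,0],[0,0,0,0,0,0,0],[0,0,0,0,0,0,0],[0,0,0,0,0,0,0]]'; python3 -c "
from h import *
go(*S2W(0.3,-82.1),168)
c=shot('scene');cv2.imwrite('pics/s5.png',cv2.resize(c['pixels'][50:220,230:420],None,fx=3.5,fy=3.5))"
```

```text
time: 38.17
tcp_pos: [511.9, 32.0, 244.1]
tool_rot: [0.09, -3.138, 0.0]
ft_force: [0.4, 0.2, 0.0]
opening: 12.7
grasp_force: 58.5
time: 38.83
tcp_pos: [506.8, 135.3, 244.8]
tool_rot: [0.089, -3.14, 0.001]
ft_force: [-0.8, -0.2, 0.4]
opening: 12.7
grasp_force: 58.5
t 38.83 tcp [506.8 135.3 244.8] yaw(y axis) 3.24 tilt [-0.001 -0.   ] units [-0.    0.03  2.56]
```

View pics/s5.png

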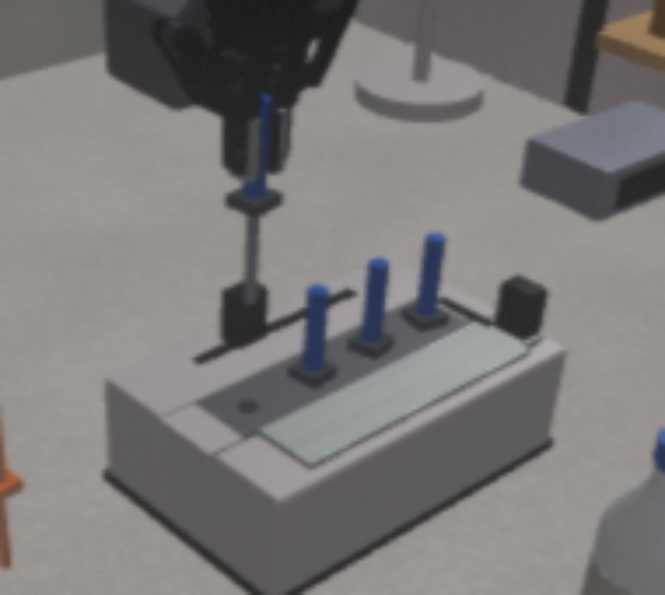

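Three instruments are home at (316,330), (376,305) and (432,275); the last hangs over vial 0 at (248,406). Descend.

```bash
python3 -m jog '[[0,0,0,-0.02,0.03,0.4,0],[0,0,0,0,0,0.6,0],[0,0,0,0,0,0.6,0],[0,0,0,0,0,0.4,0],[0,0,0,0,0,0.2,0],[0,0,0,0,0,0.1,0],[0,0,0,0,0,0.1,0],[0,0,0,0,0,0.1,0],[0,0,0,0,0,0.1,0],[0,0,0,0,0,0.1,0],[0,0,0,0,0,0.1,0],[0,0,0,0,0,0,0]]'; python3 -c "
from h import *
go(*S2W(0.3,-82.1),106)"
```

```text
time: 39.88
tcp_pos: [507.3, 136.9, 160.5]
tool_rot: [0.09, -3.139, 0.0]
ft_force: [-0.4, -0.3, 0.0]
opening: 12.4
grasp_force: 58.5
t 39.88 tcp [507.3 136.9 160.5] yaw(y axis) 3.28 tilt [-0.001 -0.   ] units [ 0.02 -0.03  1.82]
```

```bash
python3 -m jog '[[0,0,0,0,0,0.3,0],[0,0,0,0,0,0.4,0],[0,0,0,0,0,0.4,0],[0,0,0,0,0,0.3,0],[0,0,0,0,0,0.15,0],[0,0,0,0,0,0.1,0],[0,0,0,0,0,0.05,0],[0,0,0,0,0,0,0]]'; python3 -m jog '[[0,0,0,0,0,0.06,0],[0,0,0,0,0,0.05,0],[0,0,0,0,0,0,0],[0,0,0,0,0,0,0]]';python3 -m jog '[[0,0,0,0,0,0.06,0],[0,0,0,0,0,0,0],[0,0,0,0,0,0,0]]';python3 -m jog '[[0,0,0,0,0,0.06,0],[0,0,0,0,0,0,0],[0,0,0,0,0,0,0]]'
```

```text
time: 40.55
tcp_pos: [507.7, 137.0, 110.1]
tool_rot: [-0.09, 3.14, 0.0]
ft_force: [0.4, 0.1, -0.2]
opening: 12.1
grasp_force: 58.4
time: 40.88
tcp_pos: [507.6, 137.0, 106.9]
tool_rot: [-0.09, 3.14, 0.0]
ft_force: [-1.6, 0.0, -0.4]
opening: 12.8
grasp_force: 58.4
time: 41.13
tcp_pos: [507.9, 137.1, 105.3]
tool_rot: [-0.09, 3.139, 0.0]
ft_force: [0.2, 0.5, 1.8]
opening: 12.3
grasp_force: 58.8
time: 41.38
tcp_pos: [508.0, 137.1, 105.2]
tool_rot: [-0.091, 3.138, 0.001]
ft_force: [-5.2, 0.3, 13.4]
opening: 12.6
grasp_force: 60.1
```

```bash
python3 -m jog '[[0,0,0,0,0,-0.05,0.4],[0,0,0,0,0,0,0.4],[0,0,0,0,0,0,0.4],[0,0,0,0,0,-0.4,0.4],[0,0,0,0,0,-0.8,0.4],[0,0,0,0,0,-0.9,0.4],[0,0,0,0,0,-0.8,0.4],[0,0,0,0,0,-0.4,0.4]]' && python3 -m jog '[[0,0,0,0.5,0.4,0,0.6],[0,0,0,0.6,0.4,0,0.6],[0,0,0,0.6,0.5,0,0.6],[0,0,0,0.4,0.3,0,0.6],[0,0,0,0,0,0,0.6],[0,0,0,0,0,0,0.6],[0,0,0,0,0,0,0.6],[0,0,0,0,0,0,0.6]]';python3 -c "
from h import *
go(*S2W(-62,-33),102)
c=shot('scene');cv2.imwrite('pics/s6.png',cv2.resize(c['pixels'][50:300,40:440],None,fx=1.9,fy=1.9))"
```

```text
time: 42.05
tcp_pos: [508.7, 137.1, 206.6]
tool_rot: [-0.09, 3.136, 0.001]
ft_force: [0.9, -0.2, 0.4]
opening: 34.4
grasp_force: 0.0
time: 42.72
tcp_pos: [442.3, 180.9, 203.4]
tool_rot: [0.089, -3.14, 0.001]
ft_force: [0.3, 0.1, 1.0]
opening: 51.5
grasp_force: 0.0
t 42.72 tcp [442.3 180.9 203.4] yaw(y axis) 3.25 tilt [-0. -0.] units [0.01 0.03 3.38]
```

View pics/s6.png

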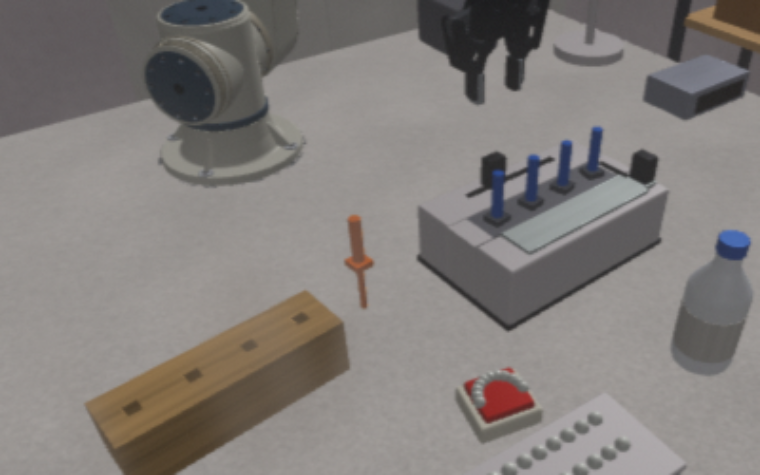

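All four collars sit on the deck and the stand's wells are empty. Now grip the selector at (493,168) and slide it.

```bash
python3 -m jog '[[0,0,0,0.01,0.03,0.8,0.6],[0,0,0,0,0,0.8,0.6],[0,0,0,0,0,0.8,0.6],[0,0,0,0,0,0.6,0.6],[0,0,0,0,0,0.35,0.6],[0,0,0,0,0,0,0.6],[0,0,0,0,0,0,0],[0,0,0,0,0,0,0],[0,0,0,0,0,0,0],[0,0,0,0,0,0,0],[0,0,0,0,0,0,0],[0,0,0,0,0,0,0]]' && python3 -m jog '[[0,0,0,0,0.15,0,0],[0,0,0,0,0.25,0,0],[0,0,0,0,0.25,0,0],[0,0,0,0,0.25,0,0],[0,0,0,0,0.25,0,0],[0,0,0,0,0.25,0,0],[0,0,0,0,0.25,0,0],[0,0,0,0,0.25,0,0],[0,0,0,0,0.25,0,0],[0,0,0,0,0.25,0,0],[0,0,0,0,0,0,0],[0,0,0,0,0,0,0]]'; python3 -c "
from h import *
go(*S2W(-62,55),102)"
```

```text
time: 43.77
tcp_pos: [442.4, 182.4, 104.3]
tool_rot: [-0.091, 3.138, 0.001]
ft_force: [-0.8, -0.3, 5.0]
opening: 27.2
grasp_force: 60.4
time: 44.77
tcp_pos: [438.5, 255.8, 104.3]
tool_rot: [-0.091, 3.137, 0.004]
ft_force: [0.6, 2.3, 4.6]
opening: 26.8
grasp_force: 60.5
t 44.77 tcp [438.5 255.8 104.3] yaw(y axis) 3.34 tilt [0.003 0.003] units [0.02 0.46 0.08]
```

```bash
python3 -m jog '[[0,0,0,0,0.2,0,0],[0,0,0,0,0.16,0,0],[0,0,0,0,0,0,0],[0,0,0,0,0,0,0]]'; for i in 1 2 3; do python3 -m jog '[[0,0,0,0,0.08,0,0],[0,0,0,0,0,0,0],[0,0,0,0,0,0,0]]'; done
```

```text
time: 45.1
tcp_pos: [437.9, 266.1, 104.3]
tool_rot: [-0.091, 3.137, 0.003]
ft_force: [3.7, -0.6, 6.4]
opening: 26.9
grasp_force: 60.8
time: 45.35
tcp_pos: [437.8, 268.1, 104.3]
tool_rot: [-0.091, 3.137, 0.002]
ft_force: [2.6, -0.2, 6.2]
opening: 27.0
grasp_force: 60.7
time: 45.6
tcp_pos: [437.8, 269.8, 104.3]
tool_rot: [-0.091, 3.138, -0.001]
ft_force: [3.0, -2.2, 5.9]
opening: 26.8
grasp_force: 60.8
time: 45.85
tcp_pos: [437.7, 270.0, 104.2]
tool_rot: [-0.091, 3.138, -0.007]
ft_force: [5.6, -8.8, 8.1]
opening: 26.4
grasp_force: 61.0
```

Stop reached. One more firm nudge, then release, rise and back away to look.

```bash
python3 -m jog '[[0,0,0,0,0.06,0,0],[0,0,0,0,0,0,0],[0,0,0,0,0,0,0]]'; python3 -m jog '[[0,0,0,0,0,0,0.6],[0,0,0,0,-0.1,0,0.6],[0,0,0,0,0,0,0.6],[0,0,0,0,0,0,0.6],[0,0,0,0,0,-0.5,0.6],[0,0,0,0,0,-0.8,0.6],[0,0,0,0,0,-0.9,0.6],[0,0,0,0,0,-0.8,0.6],[0,0,0,0,0,-0.4,0.6]]' && python3 -m jog '[[0,0,0,0.2,-0.5,-0.5,0.6],[0,0,0,0.1,-0.9,0,0.6],[0,0,0,0.1,-1,0,0.6],[0,0,0,0,-1,0,0.6],[0,0,0,0,-1,0,0.6],[0,0,0,0,-1,0,0.6],[0,0,0,0,-1,0,0.6],[0,0,0,0,-1,0,0.6],[0,0,0,0,-1,0,0.6],[0,0,0,0,-0.5,0,0.6],[0,0,0,0,0,0,0.6],[0,0,0,0,0,0,0.6]]'; python3 look.py; python3 -c "
from h import *
c=load('top');cv2.imwrite('pics/t3.png',cv2.convertScaleAbs(c['pixels'],alpha=2))
print(r.sense()['ft_force'])"
```

```text
time: 46.1
tcp_pos: [437.7, 270.1, 104.2]
tool_rot: [-0.091, 3.138, -0.012]
ft_force: [5.8, -15.4, 10.2]
opening: 26.6
grasp_force: 61.2
time: 46.85
tcp_pos: [437.2, 271.9, 208.3]
tool_rot: [-0.091, 3.137, 0.004]
ft_force: [0.7, -0.2, 0.3]
opening: 50.9
grasp_force: 0.0
time: 47.85
tcp_pos: [439.7, 3.4, 220.0]
tool_rot: [0.088, -3.14, -0.001]
ft_force: [0.9, -0.0, 0.0]
opening: 51.2
grasp_force: 0.0
gate x [41.8 68.1]
sel y [40.4 68.3]
stand ((519.319580078125, -214.20155334472656), (70.04000854492188, 240.17579650878906), 6.417983531951904)
tool 34 top 151.4 xy [504.7 192.  149.2] st [  1.2 -26.1]
tool 36 top 151.9 xy [507.7 136.8 150. ] st [  1.3 -81.4]
tool 34 top 151.4 xy [500.5 246.2 149.8] st [-0.1 28.2]
tool 35 top 151.4 xy [497.5 300.2 149.1] st [-0.2 82.4]
[-0.69701587 -0.47698101  0.23751655]
```

View pics/t3.png

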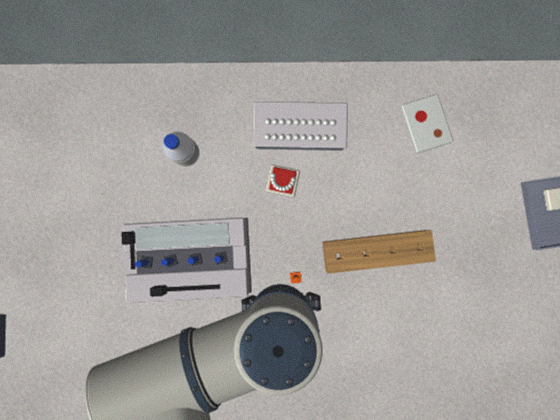

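The gate is open at (128,238), the selector is at the left run end (157,290), four instruments are in the vials, and the bystanders are where they were. Handing in.

```bash
python3 -c "
from h import *
print(r.close_job())"
```

```text
the job is handed in; nothing more can be done
None
```

I handed the job in at about 48 s of robot time: the gate is open at its end stop, all four instruments are seated in their own vials, the selector is at its run stop, and the bottle, box of teeth and cast were not touched.

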